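Press an alignment pin home with the trigger clamp, then back the jaw off

TASK

Pump the orange trigger of the bench clamp until its ram has pushed the brass pin fully home in the dark block, its collar firmly against the block, and stop squeezing as soon as you feel it seat so that the pin is not crushed. Then press the red release lever on the sliding jaw and slide the jaw all the way back, leaving the block standing in the clamp and everything else on the bench alone. Work the clamp only by its trigger, its release lever and its jaw: do not push the pin or the block by hand, and do not force anything.

Things in the scene. Friction and masses are not known exactly. Their poses are not given: they have to be found in the camera images.
- clamp: Bench clamp fixed to the bench: aluminium base plate 305x90x10 mm, steel rail, blue housing (50 wide, top at 106 mm) at one end, blue anvil (top at 76 mm) at the other. Origin on the bench top, on the rail's centre line; x runs along the rail from housing to anvil, y across, z up. A fixed black hand grip, top 34 mm above the bench, sticks out under the trigger.
- trigger_hinge (a point): Hinge of the trigger, on the housing's side (at x -107, y -32, z 90 mm in the clamp). The trigger runs level from here to the clamp's -y and its end is pressed down. The first 0.05 rad or so is free play, then it carries the jaw forward 30 mm per rad: 10 to 13 mm a full stroke. When let up fully it takes a new hold and the jaw stays where it is.
- trigger (a joint): Angle of the trigger (rad), 0 up at rest to 0.5 fully pressed. At the pad its spring takes 2.7 N (rest) to 4.4 N (0.5). Three newtons at the ram cost one more newton at the pad: pushing the pin in adds about 4 N, and once the pin is seated the force climbs steeply; 13 N at the pad then means about 30 N on the pin.
- trigger_pad: The orange trigger pad, 36 mm along the clamp's x, 46 mm along its y, 12 mm thick; origin at its centre, 88 mm from the hinge.
- trigger_top (a point): Middle of the top face of the orange trigger pad, 104 mm above the bench at rest. At full stroke it has sunk about 45 mm and moved about 4 mm towards the hinge; a fingertip pressing straight down stays on the pad.
- jaw (a joint): Travel of the sliding jaw along the rail (m): 0 fully back at its home stop, growing towards the anvil, at most 0.070. It slides with about 1.5 N. A brake lets it go forward freely but locks it against going back unless the release lever is held down.
- release (a joint): Angle of the release lever (rad): about 0 at rest with the brake on, pressed down to 0.30 at a hard stop. The brake is off above about 0.05. It springs back when let go.
- release_top (a point): Middle of the top face of the red release pad on the front of the jaw, 36 mm along the clamp's x, 34 mm wide; 83 mm above the bench at rest, sinks 11 mm at full travel. Pressed straight down it takes 2 to 5 N; while the ram still presses on the pin, up to a third of the ram's force more until the brake lets go. The pad travels with the jaw.
- tower_front (a point): Point on the flat front face of the blue jaw tower (50 mm wide, top 100 mm above the bench), 15 mm below its top, 17 mm behind (-x of) point release_top, facing the clamp's +x. A fingertip that holds the red pad down can push back against this face to slide the jaw home.
- ram: Steel ram on the front of the jaw, 22 mm across, pointing along the clamp's x, 40 mm above the bench; origin at the middle of its front face, which presses on the pin. It moves with the jaw.
- anvil_face (a point): Middle of the anvil's black rubber face, which looks towards the ram.
- block: Loose dark steel holder block 50x46x50 mm, about 0.3 kg, standing on the base plate between ram and anvil, not yet touching the anvil; origin at the centre of its underside (10 mm above the bench), x axis roughly along the clamp's x. The ram pushes it against the anvil before the pin begins to go in.
- pin (a joint): How far the brass pin still has to go into the block (m): 0 when home, with its collar (18 mm across, 4 mm thick) against the block's face that looks towards the ram. The tight fit takes about 12 N to push.
- dropper_white: Bystander: small brown dropper bottle with white top, 92 mm tall, origin at its foot.
- dropper_black: Bystander: small brown dropper bottle with black top, 92 mm tall, origin at its foot.
- loupe: Bystander: black standing loupe 40 mm tall, origin at its foot.
- tweezers: Bystander: black tweezers lying flat, 127 mm long, origin under the middle.
- tape: Bystander: roll of brown tape 92 mm across, 48 mm tall, origin at its foot.
- weight: Bystander: brass knob weight 46 mm tall, origin at its foot.
There are look-alikes about, which are no part of the job. Leave any brown look-alike of the block alone.

How it is judged (in metres and radians):
On the way, in this order (a step that is already met when the one before it is completed fails the run):
1. the pin is home (within 1.2 mm) and pressed firmly (over 20 N) by the ram while a finger presses the trigger (value of joint pin below 0.0012 m and contact force between ram and block above 20 N and contact force between the fingers and trigger_pad above 2 N), for 0.1 s.
2. the jaw has been slid back to within 20 mm of home with the release lever held down (value of joint jaw below 0.02 m and value of joint release above 0.04 rad), for 0.02 s.
At the end, for the whole second after the job is handed in: The pin is home within 1.2 mm, the jaw is back within 8 mm of its home stop, trigger and release lever have sprung back up, and the block stands upright (within 0.05 rad) and still on the base plate next to the anvil (its centre beyond 95 mm on the clamp's x) (value of joint pin below 0.0012 m and value of joint jaw below 0.008 m and value of joint trigger below 0.05 rad and value of joint release below 0.04 rad and angle between block's own z axis and vertical below 0.05 rad and linear speed of block below 0.01 m/s and x of block in the frame of clamp above 0.095 m and z of block in the frame of clamp below 0.013 m); the robot touches nothing.
It fails at once if the ram presses on the pin with more than 50 N (contact force between ram and block above 50 N).
It fails at once if the robot presses on the clamp with more than 40 N (contact force between the fingers and clamp above 40 N).
It fails at once if the robot touches the pin or the block with more than 2 N (contact force between any of the fingers, the arm and block above 2 N).
It fails at once if a bystander is moved by more than 20 mm (distance of any of dropper_white, dropper_black, loupe, tweezers, tape, weight from where it was at the start of the episode above 0.02 m).
It also fails if it takes over 38 s, if anything falls off the work surface, if the arm or the gripper's body presses on something with over 40 N, if the wrist force passes 120 N, or if a joint passes its speed limit or range.

ROBOT

A 6-joint arm with a two-finger parallel gripper is mounted at the origin on a cart in front of the work surface, level with it; the furniture and walls round the work are solid. World frame = base frame: x ahead of the robot, y to its left, z up, the work surface at z = 0. Lengths are in m, angles in degrees, forces in N, time in s.
With the tool pointing down it reaches from about 0.275 to 0.725 m from the base axis. Payload 15.9 kg.
Tool frame: the origin (TCP) lies where the fingers leave the gripper's body, on its centre line; the fingertips stand 73 mm ahead of it and the grasp point (between the pads) lies 54 mm ahead of it; z points along the fingers, y is the line along which they close (so a half turn about z gives the same grasp; the last joint's range is limited). The gripper opens to 85 mm and grips with 20 to 120 N. Pads are 22 mm wide; open, the fingers measure 114 mm over their backs; the gripper's body (76 mm by 85 mm) begins 54 mm behind the grasp point. The pads swing forward as they close: fully open they stand 13 mm farther back than shut.
Start: joints at [-68.583, 12.198, -1.971, 75.831, 0, 90], TCP at [0.183, -0.465, 0.304] pointing down, gripper open.
Joint ranges: [-170.91, 170.91], [-42.67, 98.43], [-65.05, 77.54], [-120.47, 116.71], [-90, 82.35], [-180, 180]. Speed limits (degrees/s): [108.29, 108.29, 136.94, 147.25, 180, 180].

INTERFACE

Orientations are given as a 3x3 rotation matrix whose columns are the frame's x, y, z axes.
In Python, from cell import arm, optics, nets gives the robot as it stands.
- The arm moves only by the tool play_rows, never from a script. Its argument "deltas" is a list of rows, each an object of numbers: "claw": the opening in per cent of the stroke, from 0 (shut) to 100 (fully open); "tx", "ty", "tz": the shift along the tool's x, y, z in cm; "ax", "ay", "az": the turn, a rotation vector about the tool's x, y, z in rad. A call has 1 to 12 rows; each row shifts and turns the commanded pose from where the row before left it, along the tool's axes as they then stand; what a row does not reach is not made up. A row lasts 1/10 s, in which the tool goes at most 50 mm and 8.59 degrees, less where a joint would pass 70% of its speed; a pose out of reach is approached as far as the arm can. A call with a gripper value outside its range is refused whole. The fingers move at their own pace and stop on an object; "newtons" is the grip in N (left out, the last holds). Time passes only in rows, so rows that do not move let the fingers close. It gives the time, the measured TCP pose, the force, the opening and the grip force at its end, in the units of the state.
- arm.sense(): the state, without advancing time (a new reading comes with each control period).
- optics.snapshot(name): name is "scene" or "top"; returns (picture, depth): 420x560x3 uint8, red, green, blue; 420x560 float32, m along the optical axis (not along the pixel's ray), 0 where there is no reading.
- optics.calibration(name): a dict with "intrinsics" (3x3 intrinsics, pixels), "extrinsics" (4x4, takes a point from world to camera coordinates). Camera axes: x right, y down, z forward; pixel columns grow to the right and rows downward; lengths in m; the calibration is good to about 2 mm. A picture is of the moment at which its call begins. calibration takes no time and is no camera call.
- arm.job_done(): hands the job in; it is judged then, once.
Trained networks look in the newest picture that a camera, given by its name, has taken for a name from the list of things; names that differ only in an ending like _2 or _b are one class to them, and where a whole thing is asked for, a point or a joint stands for the part that bears it (a point fixed in the world has none). Each returns a list of dicts, best first, with "p" (0 to 1); they miss things now and then, are a little off and sometimes report something else, mostly with a low value. They report only what shows in the picture. A call takes as long as a camera call. They do not tell look-alikes from the thing itself.
- nets.recognise(name, camera): "uv" ([column, row] in pixels, amid what is visible of it).
- nets.masks_of(name, camera): "mask" (420x560 bool, what is visible of it) and "uv" ([column, row] in pixels, amid what is visible of it).
- nets.landmark_of(name, camera): "uv" ([column, row] in pixels: a listed point, or the origin of a listed thing).
The state is a dict: "time": time; "joint_pos": joint angles; "dq": joint speeds; "joint_torque": joint torques, N m; "tcp_pos": TCP position; "orientation": TCP orientation; "wrist_force": force on the tool from outside, world axes, zero at the start; "ft_torque": the same for the moment, N m; "width": finger opening in m; "gripper_force": force on a finger pad.
Only numpy, scipy, OpenCV 4.12 (cv2) and the standard library are available. Lean on these libraries where they do the work, as an engineer would, in place of code of your own. Each camera call takes 0.05 s, during which the arm holds its last target. There are 200 camera calls.

## Working session

There is one attempt and no reset: what is moved stays moved. The work goes in short steps, Python scripts to look and compute and a tool call to move; the robot and the scene stay as the last step left them, time stands still between calls to the robot, and variables do not carry over. Pictures are saved under pics/ and viewed, at most 10 in all, crops included, and the job is handed in when it is done.

Besides the shell and the picture viewer there is one more tool, called after "Call:" as name(argument=value, ...), one argument or row to a line, values as JSON. play_rows: Moves the arm, as the interface text tells. Its arguments: {"type":"object","properties":{"deltas":{"type":"array","items":{"type":"object","properties":{"claw":{"type":"number"},"tx":{"type":"number"},"ty":{"type":"number"},"tz":{"type":"number"},"ax":{"type":"number"},"ay":{"type":"number"},"az":{"type":"number"}}}},"newtons":{"type":"number"}},"required":["deltas"]}

```bash
mkdir -p pics; cat > h.py <<'E'
import numpy as np, cv2
from cell import arm, optics, nets
def world(cam,uv,d):
    c=optics.calibration(cam);K=np.array(c["intrinsics"]);T=np.array(c["extrinsics"])
    p=np.linalg.inv(K)@np.array([uv[0],uv[1],1.])*d
    return (np.linalg.inv(T)@np.append(p,1))[:3]
def dep(D,uv,r=2):
    u,v=int(round(uv[0])),int(round(uv[1]));w=D[max(0,v-r):v+r+1,max(0,u-r):u+r+1];w=w[w>0]
    return float(np.median(w)) if w.size else 0
def save(n,im,s=1.4): cv2.imwrite(n,cv2.resize(im[:,:,::-1],None,fx=s,fy=s))
E
python3 - <<'E'
from h import *
np.set_printoptions(precision=3,suppress=True)
for cam in("scene","top"):
    im,D=optics.snapshot(cam);save(f"pics/{cam}0.png",im);np.save(cam,D)
    for n in("trigger_top","trigger_hinge","release_top","tower_front","ram","anvil_face","block","clamp"):
        for r in nets.landmark_of(n,cam)[:2]: print(cam,n,round(r["p"],2),np.round(r["uv"]),world(cam,r["uv"],dep(D,r["uv"])))
s=arm.sense();print(s["time"],s["tcp_pos"],s["orientation"],s["wrist_force"],s["width"])
E
```

```text
scene trigger_top 0.58 [335. 228.] [0.451 0.215 0.105]
scene trigger_hinge 0.91 [293. 221.] [0.531 0.23  0.097]
scene release_top 0.54 [305. 188.] [0.566 0.121 0.1  ]
scene tower_front 0.59 [302. 190.] [0.568 0.13  0.101]
scene ram 0.74 [177. 256.] [0.491 0.567 0.283]
scene anvil_face 0.7 [203. 323.] [0.441 0.589 0.224]
scene anvil_face 0.62 [324. 182.] [0.569 0.02  0.059]
scene block 0.82 [317. 195.] [0.574 0.045 0.036]
scene block 0.82 [296. 298.] [0.453 0.35  0.039]
scene clamp 0.68 [333. 235.] [0.446 0.233 0.103]
scene clamp 0.66 [297. 225.] [0.523 0.231 0.092]
top trigger_top 0.49 [275. 273.] [0.457 0.222 0.104]
top trigger_hinge 0.61 [275. 239.] [0.545 0.222 0.099]
top trigger_hinge 0.44 [215. 187.] [0.687 0.39  0.046]
top release_top 0.56 [329. 224.] [0.584 0.083 0.084]
top tower_front 0.55 [317. 226.] [0.578 0.115 0.098]
top anvil_face 0.64 [366. 225.] [ 0.586 -0.021  0.056]
top block 0.56 [237. 266.] [0.473 0.323 0.05 ]
top clamp 0.83 [311. 228.] [0.573 0.131 0.101]
top clamp 0.16 [318. 227.] [0.578 0.11  0.081]
0.9 [ 0.183 -0.465  0.304] [[ 0.931  0.365 -0.   ]
 [ 0.365 -0.931  0.   ]
 [-0.    -0.    -1.   ]] [0.2   0.229 0.146] 0.0855231832081508
```

View pics/scene0.png

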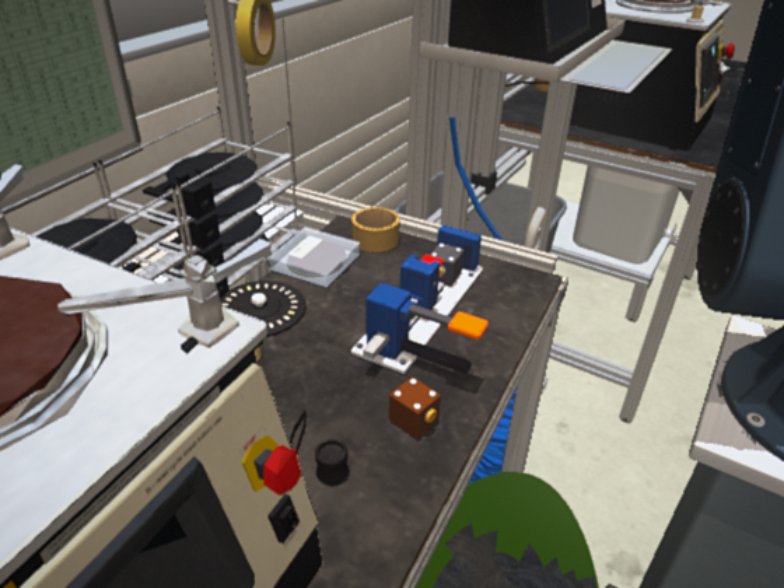

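View pics/top0.png

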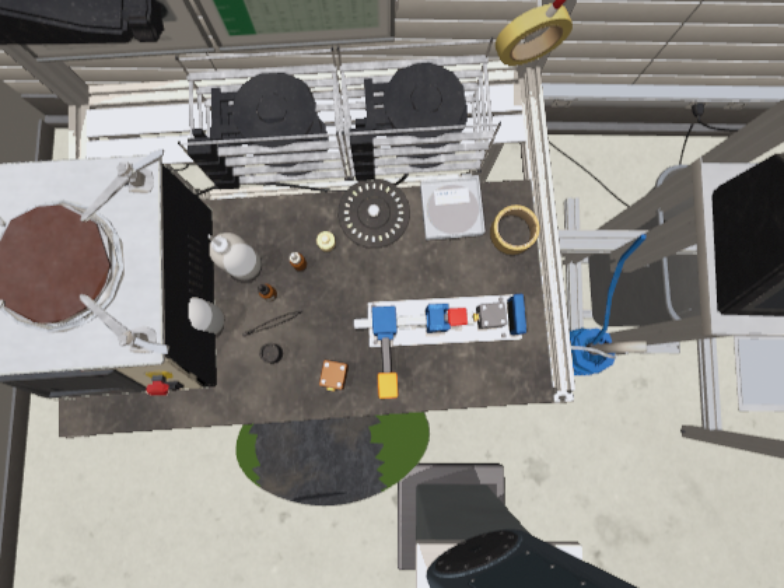

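The scene shows the clamp with the orange pad at top (388,385) and the red pad at (457,317). The block candidates in the top picture are the dark one at (491,315), which stands between ram and anvil and so fits, and the brown one at (334,375), a loose look-alike. I'll refine the points by colour and check a crop.

```bash
python3 - <<'E'
from h import *
np.set_printoptions(precision=4,suppress=True)
im,D=optics.snapshot("top")
hsv=cv2.cvtColor(im,cv2.COLOR_RGB2HSV)
def blob(n,lo,hi,box,zr):
    m=cv2.inRange(hsv,lo,hi)>0
    vs,us=np.nonzero(m); k=(us>box[0])&(us<box[2])&(vs>box[1])&(vs<box[3])&(D[vs,us]>0)
    P=np.array([world("top",(u,v),D[v,u]) for u,v in zip(us[k],vs[k])])
    P=P[(P[:,2]>zr[0])&(P[:,2]<zr[1])]
    r=cv2.minAreaRect((P[:,:2]*1000).astype(np.float32))
    print(n,len(P),"mean",P.mean(0),"zmed",np.median(P[:,2]),"rect",np.round(r[0],1),np.round(r[1],1),round(r[2],1))
b=(255,205,385,290)
blob("trig",(8,150,120),(25,255,255),b,(.09,.12))
blob("red",(0,150,100),(6,255,255),b,(.07,.1))
blob("housing",(100,120,50),(125,255,255),(255,205,290,245),(.1,.12))
blob("tower",(100,120,50),(125,255,255),(300,205,325,245),(.09,.11))
blob("anvil",(100,120,50),(125,255,255),(355,200,385,245),(.065,.09))
blob("plate",(0,0,170),(179,60,255),(255,205,385,255),(0.0,.03))
save("pics/crop.png",im[195:295,245:390],5)
E
```

```text
trig 242 mean [0.4531 0.2184 0.104 ] zmed 0.10400555619993235 rect [453.4 218.6] [42.8 33.1] 0.6
red 146 mean [0.581  0.0894 0.0836] zmed 0.08361119462084754 rect [581.6  88.9] [29.4 33.9] 1.0
housing 309 mean [0.571  0.2268 0.1061] zmed 0.10619798758971544 rect [567.8 226.4] [54.1 41.3] 0.5
tower 228 mean [0.5777 0.128  0.1003] zmed 0.10049795962194497 rect [578.4 126.8] [46.9 36.6] 3.5
anvil 216 mean [ 0.5886 -0.0292  0.0756] zmed 0.07612348650213963 rect [589.4 -30.2] [73.  19.4] 4.4Traceback (most recent call last):
  File "<stdin>", line 18, in <module>
  File "<stdin>", line 8, in blob
  File "h.py", line 4, in world
    c=optics.calibration(cam);K=np.array(c["intrinsics"]);T=np.array(c["extrinsics"])
ValueError: time passes only in moves, steps and waits
```

Call:
play_rows(
  deltas=[
    {"claw": 0, "az": -0.1406},
    {"claw": 0, "az": -0.1406},
    {"claw": 0, "az": -0.1406},
    {"claw": 0, "az": -0.1406},
    {"claw": 0, "az": -0.1406},
    {"claw": 0, "az": -0.1406},
    {"claw": 0, "az": -0.1406},
    {"claw": 0, "az": -0.1406},
    {"claw": 0, "az": -0.1406},
    {"tx": 3.0, "ty": 1.42},
    {"tx": 3.69, "ty": 1.75},
    {"tx": 3.69, "ty": 1.75},
  ],
)

```text
validation failed for argument at $.de...
```

```bash
python3 - <<'E'
from h import *
im,D=optics.snapshot("top")
save("pics/crop.png",im[200:290,250:390],5)
E
```

```text
(no output)
```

View pics/crop.png

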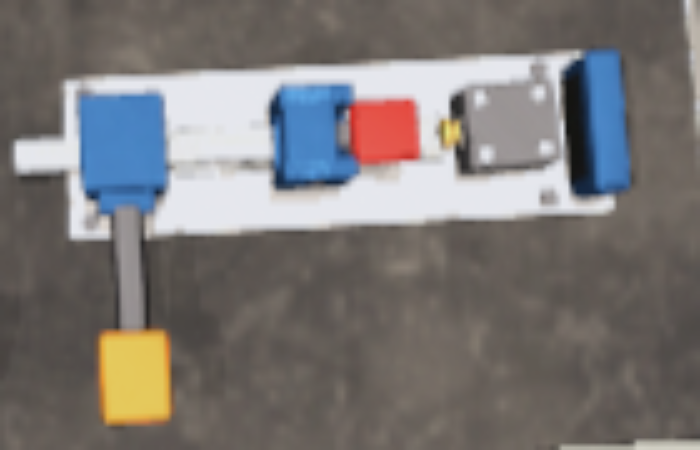

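The crop shows the dark block at (508,125) between the ram side and the anvil, with the brass collar standing proud at (450,130). It also shows the orange pad at (135,377) and the red pad at (385,130). The last move was refused, so I'll retry with all the fields filled in.

Call:
play_rows(
  deltas=[
    {"claw": 0, "tx": 0, "ty": 0, "tz": 0, "ax": 0, "ay": 0, "az": -0.1406},
    {"claw": 0, "tx": 0, "ty": 0, "tz": 0, "ax": 0, "ay": 0, "az": -0.1406},
    {"claw": 0, "tx": 0, "ty": 0, "tz": 0, "ax": 0, "ay": 0, "az": -0.1406},
    {"claw": 0, "tx": 0, "ty": 0, "tz": 0, "ax": 0, "ay": 0, "az": -0.1406},
    {"claw": 0, "tx": 0, "ty": 0, "tz": 0, "ax": 0, "ay": 0, "az": -0.1406},
    {"claw": 0, "tx": 0, "ty": 0, "tz": 0, "ax": 0, "ay": 0, "az": -0.1406},
    {"claw": 0, "tx": 0, "ty": 0, "tz": 0, "ax": 0, "ay": 0, "az": -0.1406},
    {"claw": 0, "tx": 0, "ty": 0, "tz": 0, "ax": 0, "ay": 0, "az": -0.1406},
    {"claw": 0, "tx": 0, "ty": 0, "tz": 0, "ax": 0, "ay": 0, "az": -0.1406},
    {"claw": 0, "tx": 3.0, "ty": 1.42, "tz": 0, "ax": 0, "ay": 0, "az": 0},
    {"claw": 0, "tx": 3.69, "ty": 1.75, "tz": 0, "ax": 0, "ay": 0, "az": 0},
    {"claw": 0, "tx": 3.69, "ty": 1.75, "tz": 0, "ax": 0, "ay": 0, "az": 0},
  ],
)

```text
time: 2.2
tcp_pos: [0.2247, -0.3574, 0.3037]
orientation: [[-0.067, 0.998, -0.0], [0.998, 0.067, 0.0], [0.0, 0.0, -1.0]]
wrist_force: [0.6, -0.8, 0.6]
width: 0.0004
gripper_force: 0.0
```

Call:
play_rows(
  deltas=[
    {"claw": 0, "tx": 3.73, "ty": 1.77, "tz": 0, "ax": 0, "ay": 0, "az": 0},
    {"claw": 0, "tx": 3.73, "ty": 1.77, "tz": 0, "ax": 0, "ay": 0, "az": 0},
    {"claw": 0, "tx": 3.73, "ty": 1.77, "tz": 0, "ax": 0, "ay": 0, "az": 0},
    {"claw": 0, "tx": 3.73, "ty": 1.77, "tz": 0, "ax": 0, "ay": 0, "az": 0},
    {"claw": 0, "tx": 3.73, "ty": 1.77, "tz": 0, "ax": 0, "ay": 0, "az": 0},
    {"claw": 0, "tx": 3.73, "ty": 1.77, "tz": 0, "ax": 0, "ay": 0, "az": 0},
    {"claw": 0, "tx": 3.73, "ty": 1.77, "tz": 0, "ax": 0, "ay": 0, "az": 0},
    {"claw": 0, "tx": 3.73, "ty": 1.77, "tz": 0, "ax": 0, "ay": 0, "az": 0},
    {"claw": 0, "tx": 3.73, "ty": 1.77, "tz": 0, "ax": 0, "ay": 0, "az": 0},
    {"claw": 0, "tx": 3.73, "ty": 1.77, "tz": 0, "ax": 0, "ay": 0, "az": 0},
    {"claw": 0, "tx": 3.73, "ty": 1.77, "tz": 0, "ax": 0, "ay": 0, "az": 0},
    {"claw": 0, "tx": 3.73, "ty": 1.77, "tz": 0, "ax": 0, "ay": 0, "az": 0},
  ],
)

```text
time: 3.4
tcp_pos: [0.4061, 0.1044, 0.304]
orientation: [[-0.069, 0.998, 0.001], [0.998, 0.069, 0.0], [0.0, 0.001, -1.0]]
wrist_force: [0.9, -0.3, -0.6]
width: -0.0
gripper_force: 0.0
```

Call:
play_rows(
  deltas=[
    {"claw": 0, "tx": 3.69, "ty": 1.8, "tz": 0, "ax": 0, "ay": 0, "az": 0},
    {"claw": 0, "tx": 3.69, "ty": 1.8, "tz": 0, "ax": 0, "ay": 0, "az": 0},
    {"claw": 0, "tx": 3.69, "ty": 1.8, "tz": 0, "ax": 0, "ay": 0, "az": 0},
    {"claw": 0, "tx": 0, "ty": 0, "tz": 3.6, "ax": 0, "ay": 0, "az": 0},
    {"claw": 0, "tx": 0, "ty": 0, "tz": 3.6, "ax": 0, "ay": 0, "az": 0},
    {"claw": 0, "tx": 0, "ty": 0, "tz": 3.6, "ax": 0, "ay": 0, "az": 0},
    {"claw": 0, "tx": 0, "ty": 0, "tz": 0, "ax": 0, "ay": 0, "az": 0},
    {"claw": 0, "tx": 0, "ty": 0, "tz": 0, "ax": 0, "ay": 0, "az": 0},
  ],
)

```text
time: 4.2
tcp_pos: [0.4522, 0.2166, 0.1967]
orientation: [[-0.068, 0.998, -0.0], [0.998, 0.068, -0.0], [-0.0, -0.0, -1.0]]
wrist_force: [-0.5, -0.4, 0.1]
width: -0.0004
gripper_force: 0.0
```

```bash
python3 - <<'E'
from h import *
im,D=optics.snapshot("scene")
save("pics/near.png",im[110:260,230:380],4)
E
```

```text
(no output)
```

View pics/near.png

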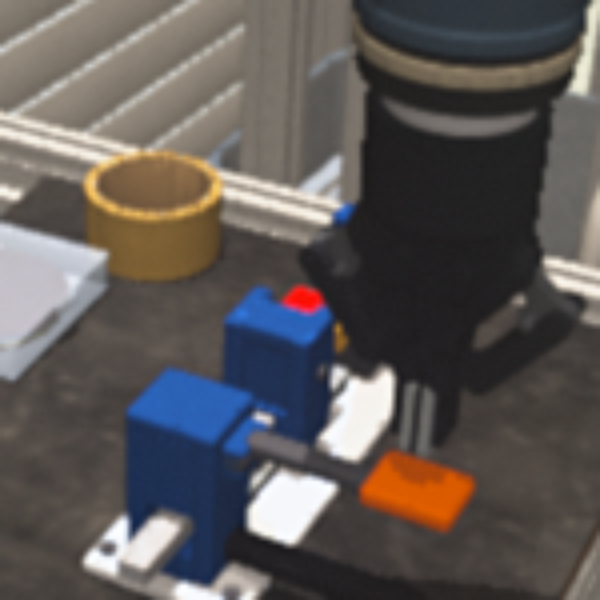

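The picture shows the shut fingertips (415,445) just above the orange pad (415,490). Starting the first stroke.

Call:
play_rows(
  deltas=[
    {"claw": 0, "tx": 0, "ty": 0, "tz": 1.7, "ax": 0, "ay": 0, "az": 0},
    {"claw": 0, "tx": 0, "ty": 0, "tz": 0.5, "ax": 0, "ay": 0, "az": 0},
    {"claw": 0, "tx": 0, "ty": 0, "tz": 0.5, "ax": 0, "ay": 0, "az": 0},
    {"claw": 0, "tx": 0, "ty": 0, "tz": 0.5, "ax": 0, "ay": 0, "az": 0},
    {"claw": 0, "tx": 0, "ty": 0, "tz": 0.5, "ax": 0, "ay": 0, "az": 0},
  ],
)

```text
time: 4.75
tcp_pos: [0.4523, 0.2168, 0.1592]
orientation: [[-0.068, 0.998, 0.001], [0.998, 0.068, 0.001], [0.001, 0.001, -1.0]]
wrist_force: [-2.9, 0.9, 3.2]
width: 0.0001
gripper_force: 2.2
```

Call:
play_rows(
  deltas=[
    {"claw": 0, "tx": 0, "ty": 0, "tz": 0.5, "ax": 0, "ay": 0, "az": 0},
    {"claw": 0, "tx": 0, "ty": 0, "tz": 0.5, "ax": 0, "ay": 0, "az": 0},
    {"claw": 0, "tx": 0, "ty": 0, "tz": 0.5, "ax": 0, "ay": 0, "az": 0},
    {"claw": 0, "tx": 0, "ty": 0, "tz": 0.5, "ax": 0, "ay": 0, "az": 0},
  ],
)

```text
time: 5.15
tcp_pos: [0.4526, 0.2167, 0.1388]
orientation: [[-0.068, 0.998, 0.001], [0.998, 0.068, 0.0], [0.0, 0.001, -1.0]]
wrist_force: [0.9, 0.9, 6.3]
width: -0.0001
gripper_force: 2.2
```

Call:
play_rows(
  deltas=[
    {"claw": 0, "tx": 0, "ty": 0, "tz": 0.3, "ax": 0, "ay": 0, "az": 0},
    {"claw": 0, "tx": 0, "ty": 0, "tz": 0, "ax": 0, "ay": 0, "az": 0},
  ],
)

```text
time: 5.35
tcp_pos: [0.4522, 0.2166, 0.1356]
orientation: [[-0.068, 0.998, -0.0], [0.998, 0.068, -0.0], [-0.0, -0.0, -1.0]]
wrist_force: [0.3, 0.3, 4.8]
width: -0.0002
gripper_force: 1.9
```

```bash
python3 - <<'E'
from h import *
im,D=optics.snapshot("top")
save("pics/st1.png",im[200:290,250:390],5)
E
```

```text
(no output)
```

View pics/st1.png

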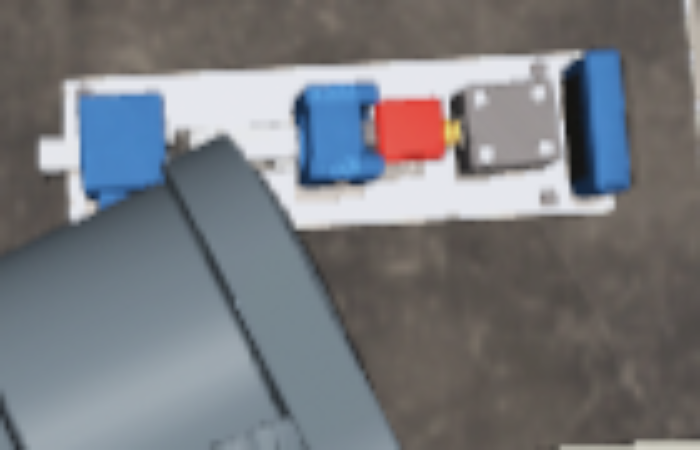

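The jaw has moved about 13 mm (red pad now at (410,130)) and the block hasn't moved yet. On to stroke 2.

Call:
play_rows(
  deltas=[
    {"claw": 0, "tx": 0, "ty": 0, "tz": -2.4, "ax": 0, "ay": 0, "az": 0},
    {"claw": 0, "tx": 0, "ty": 0, "tz": -2.4, "ax": 0, "ay": 0, "az": 0},
    {"claw": 0, "tx": 0, "ty": 0, "tz": 0, "ax": 0, "ay": 0, "az": 0},
    {"claw": 0, "tx": 0, "ty": 0, "tz": 0.8, "ax": 0, "ay": 0, "az": 0},
    {"claw": 0, "tx": 0, "ty": 0, "tz": 0.6, "ax": 0, "ay": 0, "az": 0},
    {"claw": 0, "tx": 0, "ty": 0, "tz": 0.6, "ax": 0, "ay": 0, "az": 0},
    {"claw": 0, "tx": 0, "ty": 0, "tz": 0.5, "ax": 0, "ay": 0, "az": 0},
    {"claw": 0, "tx": 0, "ty": 0, "tz": 0.5, "ax": 0, "ay": 0, "az": 0},
  ],
)

```text
time: 6.2
tcp_pos: [0.4521, 0.2167, 0.1532]
orientation: [[-0.068, 0.998, -0.0], [0.998, 0.068, -0.0], [-0.0, -0.0, -1.0]]
wrist_force: [0.8, 2.1, 5.8]
width: 0.0003
gripper_force: 2.4
```

Call:
play_rows(
  deltas=[
    {"claw": 0, "tx": 0, "ty": 0, "tz": 0.4, "ax": 0, "ay": 0, "az": 0},
    {"claw": 0, "tx": 0, "ty": 0, "tz": 0.4, "ax": 0, "ay": 0, "az": 0},
  ],
)

```text
time: 6.4
tcp_pos: [0.4524, 0.2166, 0.1455]
orientation: [[-0.068, 0.998, 0.0], [0.998, 0.068, -0.0], [-0.0, 0.0, -1.0]]
wrist_force: [1.3, 0.1, 6.1]
width: -0.0005
gripper_force: 2.3
```

Call:
play_rows(
  deltas=[
    {"claw": 0, "tx": 0, "ty": 0, "tz": 0.3, "ax": 0, "ay": 0, "az": 0},
    {"claw": 0, "tx": 0, "ty": 0, "tz": 0.3, "ax": 0, "ay": 0, "az": 0},
  ],
)

```text
time: 6.6
tcp_pos: [0.4524, 0.2165, 0.1396]
orientation: [[-0.068, 0.998, 0.0], [0.998, 0.068, -0.0], [-0.0, 0.0, -1.0]]
wrist_force: [0.7, -0.1, 6.7]
width: 0.0001
gripper_force: 2.5
```

Call:
play_rows(
  deltas=[
    {"claw": 0, "tx": 0, "ty": 0, "tz": 0.4, "ax": 0, "ay": 0, "az": 0},
    {"claw": 0, "tx": 0, "ty": 0, "tz": 0, "ax": 0, "ay": 0, "az": 0},
  ],
)

```text
time: 6.8
tcp_pos: [0.4521, 0.2164, 0.1353]
orientation: [[-0.068, 0.998, -0.0], [0.998, 0.068, -0.001], [-0.001, -0.0, -1.0]]
wrist_force: [0.4, 0.9, 5.6]
width: -0.0
gripper_force: 2.2
```

```bash
python3 - <<'E'
from h import *
im,D=optics.snapshot("top")
save("pics/st2.png",im[200:290,250:390],5)
E
```

```text
(no output)
```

View pics/st2.png

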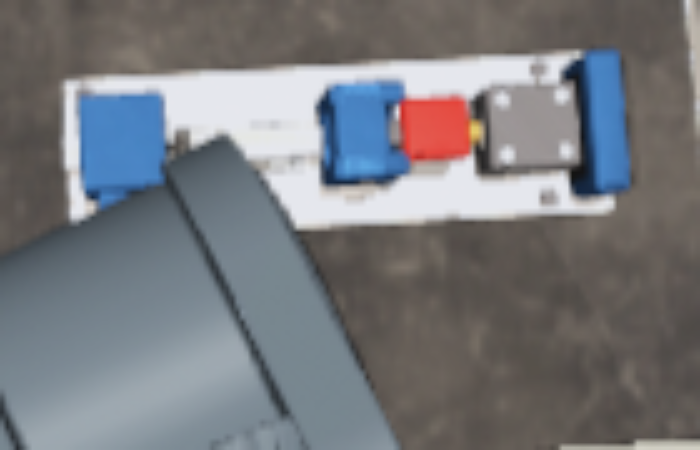

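The block (528,125) has been pushed almost to the anvil, and the pin is still standing out. Stroke 3 should drive the pin, so I'll go finely.

Call:
play_rows(
  deltas=[
    {"claw": 0, "tx": 0, "ty": 0, "tz": -2.4, "ax": 0, "ay": 0, "az": 0},
    {"claw": 0, "tx": 0, "ty": 0, "tz": -2.4, "ax": 0, "ay": 0, "az": 0},
    {"claw": 0, "tx": 0, "ty": 0, "tz": 0, "ax": 0, "ay": 0, "az": 0},
    {"claw": 0, "tx": 0, "ty": 0, "tz": 0.8, "ax": 0, "ay": 0, "az": 0},
    {"claw": 0, "tx": 0, "ty": 0, "tz": 0.5, "ax": 0, "ay": 0, "az": 0},
    {"claw": 0, "tx": 0, "ty": 0, "tz": 0.3, "ax": 0, "ay": 0, "az": 0},
    {"claw": 0, "tx": 0, "ty": 0, "tz": 0.2, "ax": 0, "ay": 0, "az": 0},
  ],
)

```text
time: 7.55
tcp_pos: [0.4518, 0.2165, 0.165]
orientation: [[-0.068, 0.998, -0.001], [0.998, 0.068, -0.0], [-0.0, -0.001, -1.0]]
wrist_force: [-2.7, 0.4, 7.1]
width: -0.0001
gripper_force: 4.0
```

Call:
play_rows(
  deltas=[
    {"claw": 0, "tx": 0, "ty": 0, "tz": 0.2, "ax": 0, "ay": 0, "az": 0},
    {"claw": 0, "tx": 0, "ty": 0, "tz": 0.2, "ax": 0, "ay": 0, "az": 0},
  ],
)

```text
time: 7.75
tcp_pos: [0.4517, 0.2165, 0.1613]
orientation: [[-0.068, 0.998, -0.001], [0.998, 0.068, -0.0], [-0.0, -0.001, -1.0]]
wrist_force: [-3.2, 0.7, 8.8]
width: -0.0001
gripper_force: 4.3
```

Pin is being pushed (about 8 N). I'll keep the steps short.

Call:
play_rows(
  deltas=[
    {"claw": 0, "tx": 0, "ty": 0, "tz": 0.2, "ax": 0, "ay": 0, "az": 0},
    {"claw": 0, "tx": 0, "ty": 0, "tz": 0.2, "ax": 0, "ay": 0, "az": 0},
  ],
)

```text
time: 7.95
tcp_pos: [0.4518, 0.2166, 0.1574]
orientation: [[-0.068, 0.998, -0.001], [0.998, 0.068, -0.0], [-0.0, -0.001, -1.0]]
wrist_force: [-1.7, 0.4, 7.4]
width: -0.0004
gripper_force: 4.3
```

Call:
play_rows(
  deltas=[
    {"claw": 0, "tx": 0, "ty": 0, "tz": 0.15, "ax": 0, "ay": 0, "az": 0},
    {"claw": 0, "tx": 0, "ty": 0, "tz": 0.1, "ax": 0, "ay": 0, "az": 0},
  ],
)

```text
time: 8.15
tcp_pos: [0.4519, 0.2166, 0.1549]
orientation: [[-0.068, 0.998, -0.001], [0.998, 0.068, -0.0], [-0.0, -0.001, -1.0]]
wrist_force: [-0.5, -0.1, 8.5]
width: 0.0001
gripper_force: 4.2
```

Call:
play_rows(
  deltas=[
    {"claw": 0, "tx": 0, "ty": 0, "tz": 0.1, "ax": 0, "ay": 0, "az": 0},
    {"claw": 0, "tx": 0, "ty": 0, "tz": 0.1, "ax": 0, "ay": 0, "az": 0},
  ],
)

```text
time: 8.35
tcp_pos: [0.452, 0.2166, 0.153]
orientation: [[-0.068, 0.998, -0.0], [0.998, 0.068, -0.0], [-0.0, -0.0, -1.0]]
wrist_force: [-0.7, 0.6, 9.0]
width: -0.0001
gripper_force: 4.2
```

Call:
play_rows(
  deltas=[
    {"claw": 0, "tx": 0, "ty": 0, "tz": 0.1, "ax": 0, "ay": 0, "az": 0},
    {"claw": 0, "tx": 0, "ty": 0, "tz": 0.05, "ax": 0, "ay": 0, "az": 0},
  ],
)

```text
time: 8.55
tcp_pos: [0.4522, 0.2166, 0.1516]
orientation: [[-0.068, 0.998, -0.0], [0.998, 0.068, -0.0], [-0.0, -0.0, -1.0]]
wrist_force: [-0.2, 0.8, 9.3]
width: 0.0004
gripper_force: 4.1
```

Call:
play_rows(
  deltas=[
    {"claw": 0, "tx": 0, "ty": 0, "tz": 0.1, "ax": 0, "ay": 0, "az": 0},
    {"claw": 0, "tx": 0, "ty": 0, "tz": 0.05, "ax": 0, "ay": 0, "az": 0},
  ],
)

```text
time: 8.75
tcp_pos: [0.4523, 0.2166, 0.1502]
orientation: [[-0.068, 0.998, 0.0], [0.998, 0.068, -0.0], [-0.0, 0.0, -1.0]]
wrist_force: [0.5, 0.2, 9.8]
width: 0.0001
gripper_force: 4.7
```

Call:
play_rows(
  deltas=[
    {"claw": 0, "tx": 0, "ty": 0, "tz": 0.1, "ax": 0, "ay": 0, "az": 0},
    {"claw": 0, "tx": 0, "ty": 0, "tz": 0, "ax": 0, "ay": 0, "az": 0},
  ],
)

```text
time: 8.95
tcp_pos: [0.4524, 0.2166, 0.1493]
orientation: [[-0.068, 0.998, 0.001], [0.998, 0.068, -0.0], [-0.0, 0.001, -1.0]]
wrist_force: [-0.1, -1.0, 10.9]
width: 0.0005
gripper_force: 5.1
```

Call:
play_rows(
  deltas=[
    {"claw": 0, "tx": 0, "ty": 0, "tz": 0.07, "ax": 0, "ay": 0, "az": 0},
    {"claw": 0, "tx": 0, "ty": 0, "tz": 0, "ax": 0, "ay": 0, "az": 0},
  ],
)

```text
time: 9.15
tcp_pos: [0.4525, 0.2167, 0.1487]
orientation: [[-0.068, 0.998, 0.001], [0.998, 0.068, -0.0], [-0.0, 0.001, -1.0]]
wrist_force: [0.9, -0.1, 11.5]
width: -0.0002
gripper_force: 5.4
```

Call:
play_rows(
  deltas=[
    {"claw": 0, "tx": 0, "ty": 0, "tz": 0.1, "ax": 0, "ay": 0, "az": 0},
    {"claw": 0, "tx": 0, "ty": 0, "tz": 0, "ax": 0, "ay": 0, "az": 0},
  ],
)

```text
time: 9.35
tcp_pos: [0.4526, 0.2167, 0.1478]
orientation: [[-0.068, 0.998, 0.001], [0.998, 0.068, 0.0], [-0.0, 0.001, -1.0]]
wrist_force: [0.3, -0.7, 13.8]
width: -0.0001
gripper_force: 6.0
```

Call:
play_rows(
  deltas=[
    {"claw": 0, "tx": 0, "ty": 0, "tz": 0, "ax": 0, "ay": 0, "az": 0},
    {"claw": 0, "tx": 0, "ty": 0, "tz": 0, "ax": 0, "ay": 0, "az": 0},
  ],
)

```text
time: 9.55
tcp_pos: [0.4526, 0.2166, 0.1478]
orientation: [[-0.068, 0.998, 0.001], [0.998, 0.068, -0.0], [-0.0, 0.001, -1.0]]
wrist_force: [1.2, -0.9, 13.2]
width: 0.0001
gripper_force: 5.9
```

```bash
python3 - <<'E'
from h import *
im,D=optics.snapshot("top")
save("pics/st3.png",im[200:290,250:390],5)
s=arm.sense();print(s["wrist_force"],s["gripper_force"])
E
```

```text
[ 1.34262034  0.39815074 12.38198318] 5.941146716941148
```

View pics/st3.png

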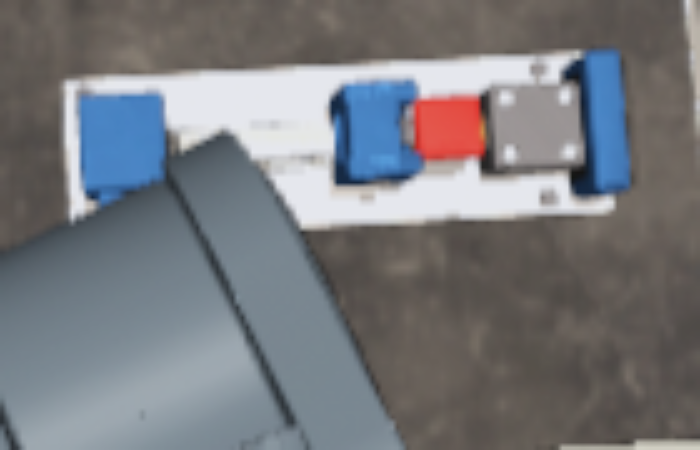

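The block is against the anvil and the collar is closed up to it ((487,130)). The pad force climbed from a plateau of about 8.5 N to 13 N, so the pin is seated. Letting the trigger up and measuring the red pad.

Call:
play_rows(
  deltas=[
    {"claw": 0, "tx": 0, "ty": 0, "tz": -1.0, "ax": 0, "ay": 0, "az": 0},
    {"claw": 0, "tx": 0, "ty": 0, "tz": -3.0, "ax": 0, "ay": 0, "az": 0},
    {"claw": 0, "tx": 0, "ty": 0, "tz": -4.0, "ax": 0, "ay": 0, "az": 0},
    {"claw": 0, "tx": 0, "ty": 0, "tz": 0, "ax": 0, "ay": 0, "az": 0},
  ],
)

```text
time: 10.0
tcp_pos: [0.4534, 0.2172, 0.2314]
orientation: [[-0.068, 0.998, 0.004], [0.998, 0.068, 0.002], [0.002, 0.004, -1.0]]
wrist_force: [-0.2, -0.2, -1.1]
width: -0.0
gripper_force: 0.0
```

```bash
python3 - <<'E'
from h import *
np.set_printoptions(precision=4,suppress=True)
im,D=optics.snapshot("top")
hsv=cv2.cvtColor(im,cv2.COLOR_RGB2HSV)
c=optics.calibration("top");K=np.linalg.inv(np.array(c["intrinsics"]));T=np.linalg.inv(np.array(c["extrinsics"]))
v,u=np.mgrid[:420,:560];R=np.stack([u,v,np.ones_like(u)],-1)@K.T*D[...,None];W=R@T[:3,:3].T+T[:3,3]
def rep(n,m,box,zr):
    M=np.zeros_like(m);M[box[1]:box[3],box[0]:box[2]]=m[box[1]:box[3],box[0]:box[2]]
    P=W[(M>0)&(D>0)];P=P[(P[:,2]>zr[0])&(P[:,2]<zr[1])]
    a=np.array([.068,-.998]);x=(P[:,:2]-[.580,.120])@a
    print(n,len(P),P.mean(0),"clampx",np.percentile(x,[3,97]))
B=cv2.inRange(hsv,(100,120,50),(125,255,255))
rep("red",cv2.inRange(hsv,(0,150,100),(6,255,255)),(300,205,385,245),(.07,.1))
rep("tower",B,(300,205,350,245),(.09,.11)); rep("anvil",B,(355,200,385,245),(.065,.09))
rep("block",cv2.inRange(hsv,(0,0,50),(179,70,200)),(340,205,375,245),(.055,.068))
s=arm.sense();print(s["time"],s["tcp_pos"],s["wrist_force"])
E
```

```text
red 147 [0.5829 0.0556 0.0832] clampx [0.0487 0.0805]
tower 226 [0.5797 0.0949 0.1   ] clampx [0.0101 0.0431]
anvil 217 [ 0.589  -0.0292  0.0758] clampx [0.1409 0.1594]
block 283 [0.5877 0.0048 0.0604] clampx [0.0918 0.1396]
10.05 [0.4529 0.2169 0.2292] [ 0.5355 -0.8115 -2.0348]
```

Call:
play_rows(
  deltas=[
    {"claw": 0, "tx": -2.76, "ty": 1.98, "tz": 0, "ax": 0, "ay": 0, "az": 0},
    {"claw": 0, "tx": -2.76, "ty": 1.98, "tz": 0, "ax": 0, "ay": 0, "az": 0},
    {"claw": 0, "tx": -2.76, "ty": 1.98, "tz": 0, "ax": 0, "ay": 0, "az": 0},
    {"claw": 0, "tx": -2.76, "ty": 1.98, "tz": 0, "ax": 0, "ay": 0, "az": 0},
    {"claw": 0, "tx": -2.76, "ty": 1.98, "tz": 0, "ax": 0, "ay": 0, "az": 0},
    {"claw": 0, "tx": -2.76, "ty": 1.98, "tz": 0, "ax": 0, "ay": 0, "az": 0},
    {"claw": 0, "tx": 0, "ty": 0, "tz": 2.5, "ax": 0, "ay": 0, "az": 0},
    {"claw": 0, "tx": 0, "ty": 0, "tz": 2.5, "ax": 0, "ay": 0, "az": 0},
    {"claw": 0, "tx": 0, "ty": 0, "tz": 0, "ax": 0, "ay": 0, "az": 0},
    {"claw": 0, "tx": 0, "ty": 0, "tz": 0, "ax": 0, "ay": 0, "az": 0},
  ],
)

```text
time: 11.05
tcp_pos: [0.5814, 0.0595, 0.1772]
orientation: [[-0.068, 0.998, -0.002], [0.998, 0.068, -0.0], [-0.0, -0.002, -1.0]]
wrist_force: [0.2, 0.2, 0.4]
width: -0.0003
gripper_force: 0.0
```

```bash
python3 - <<'E'
from h import *
im,D=optics.snapshot("scene")
save("pics/rel.png",im[130:250,250:370],5)
E
```

```text
(no output)
```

View pics/rel.png

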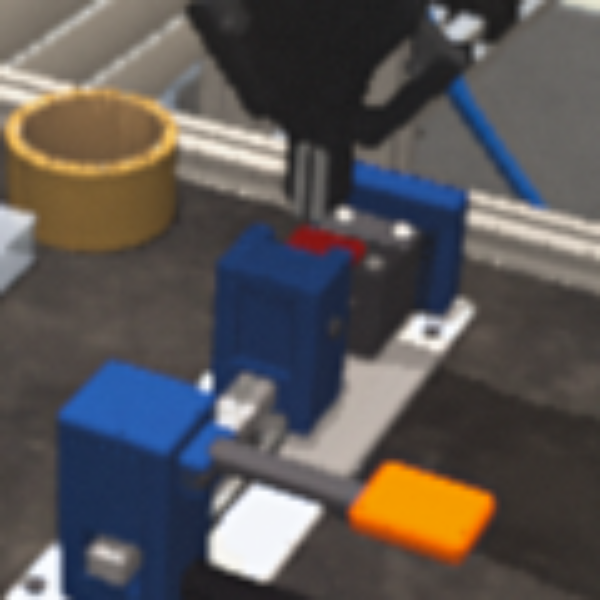

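The trigger is back up, and the fingertips (320,212) stand over the red pad (325,240) in front of the tower. Pressing now.

Call:
play_rows(
  deltas=[
    {"claw": 0, "tx": 0, "ty": 0, "tz": 1.0, "ax": 0, "ay": 0, "az": 0},
    {"claw": 0, "tx": 0, "ty": 0, "tz": 0.8, "ax": 0, "ay": 0, "az": 0},
    {"claw": 0, "tx": 0, "ty": 0, "tz": 0.4, "ax": 0, "ay": 0, "az": 0},
    {"claw": 0, "tx": 0, "ty": 0, "tz": 0.2, "ax": 0, "ay": 0, "az": 0},
    {"claw": 0, "tx": 0, "ty": 0, "tz": 0.2, "ax": 0, "ay": 0, "az": 0},
  ],
)

```text
time: 11.6
tcp_pos: [0.5819, 0.0595, 0.1518]
orientation: [[-0.068, 0.998, -0.0], [0.998, 0.068, -0.0], [-0.0, -0.0, -1.0]]
wrist_force: [-1.8, -1.0, 5.6]
width: -0.0002
gripper_force: 2.7
```

Call:
play_rows(
  deltas=[
    {"claw": 0, "tx": 0, "ty": 0, "tz": 0.2, "ax": 0, "ay": 0, "az": 0},
    {"claw": 0, "tx": 0, "ty": 0, "tz": 0, "ax": 0, "ay": 0, "az": 0},
    {"claw": 0, "tx": 0.2, "ty": 0, "tz": 0, "ax": 0, "ay": 0, "az": 0},
    {"claw": 0, "tx": 0.2, "ty": 0, "tz": 0, "ax": 0, "ay": 0, "az": 0},
    {"claw": 0, "tx": 0.3, "ty": 0, "tz": 0, "ax": 0, "ay": 0, "az": 0},
  ],
)

```text
time: 12.1
tcp_pos: [0.5815, 0.0665, 0.1501]
orientation: [[-0.068, 0.998, 0.0], [0.998, 0.068, -0.0], [-0.0, 0.0, -1.0]]
wrist_force: [-3.1, -1.1, 5.5]
width: 0.0001
gripper_force: 3.0
```

Call:
play_rows(
  deltas=[
    {"claw": 0, "tx": 0.5, "ty": 0, "tz": 0, "ax": 0, "ay": 0, "az": 0},
    {"claw": 0, "tx": 0.5, "ty": 0, "tz": 0, "ax": 0, "ay": 0, "az": 0},
    {"claw": 0, "tx": 0.5, "ty": 0, "tz": 0, "ax": 0, "ay": 0, "az": 0},
    {"claw": 0, "tx": 0.5, "ty": 0, "tz": 0, "ax": 0, "ay": 0, "az": 0},
    {"claw": 0, "tx": 0.5, "ty": 0, "tz": 0, "ax": 0, "ay": 0, "az": 0},
  ],
)

```text
time: 12.6
tcp_pos: [0.5798, 0.0916, 0.1501]
orientation: [[-0.068, 0.998, 0.0], [0.998, 0.068, -0.0], [-0.0, 0.0, -1.0]]
wrist_force: [-3.0, -2.7, 5.8]
width: 0.0
gripper_force: 3.0
```

Call:
play_rows(
  deltas=[
    {"claw": 0, "tx": 0.3, "ty": 0, "tz": 0, "ax": 0, "ay": 0, "az": 0},
    {"claw": 0, "tx": 0.2, "ty": 0, "tz": 0, "ax": 0, "ay": 0, "az": 0},
  ],
)

```text
time: 12.8
tcp_pos: [0.5795, 0.0967, 0.1501]
orientation: [[-0.069, 0.998, 0.0], [0.998, 0.069, -0.0], [-0.0, 0.0, -1.0]]
wrist_force: [-2.7, -1.9, 4.8]
width: 0.0001
gripper_force: 3.0
```

Call:
play_rows(
  deltas=[
    {"claw": 0, "tx": 0.2, "ty": 0, "tz": 0, "ax": 0, "ay": 0, "az": 0},
    {"claw": 0, "tx": 0.2, "ty": 0, "tz": 0, "ax": 0, "ay": 0, "az": 0},
  ],
)

```text
time: 13.0
tcp_pos: [0.5792, 0.1005, 0.1501]
orientation: [[-0.068, 0.998, 0.0], [0.998, 0.068, -0.0], [-0.0, 0.0, -1.0]]
wrist_force: [-2.7, -2.1, 6.3]
width: -0.0002
gripper_force: 3.0
```

Call:
play_rows(
  deltas=[
    {"claw": 0, "tx": 0.2, "ty": 0, "tz": 0, "ax": 0, "ay": 0, "az": 0},
    {"claw": 0, "tx": 0.2, "ty": 0, "tz": 0, "ax": 0, "ay": 0, "az": 0},
  ],
)

```text
time: 13.2
tcp_pos: [0.579, 0.1045, 0.1501]
orientation: [[-0.068, 0.998, 0.0], [0.998, 0.068, -0.0], [-0.0, 0.0, -1.0]]
wrist_force: [-2.4, -1.2, 5.8]
width: -0.0005
gripper_force: 3.0
```

Call:
play_rows(
  deltas=[
    {"claw": 0, "tx": 0.2, "ty": 0, "tz": 0, "ax": 0, "ay": 0, "az": 0},
    {"claw": 0, "tx": 0.2, "ty": 0, "tz": 0, "ax": 0, "ay": 0, "az": 0},
  ],
)

```text
time: 13.4
tcp_pos: [0.5787, 0.1085, 0.1501]
orientation: [[-0.068, 0.998, 0.0], [0.998, 0.068, -0.0], [-0.0, 0.0, -1.0]]
wrist_force: [-1.6, -0.9, 5.3]
width: -0.0
gripper_force: 3.0
```

Call:
play_rows(
  deltas=[
    {"claw": 0, "tx": 0.3, "ty": 0, "tz": 0, "ax": 0, "ay": 0, "az": 0},
    {"claw": 0, "tx": 0.2, "ty": 0, "tz": 0, "ax": 0, "ay": 0, "az": 0},
  ],
)

```text
time: 13.6
tcp_pos: [0.5787, 0.1125, 0.1504]
orientation: [[-0.068, 0.998, 0.001], [0.998, 0.068, -0.002], [-0.003, 0.001, -1.0]]
wrist_force: [-0.1, -12.4, 11.0]
width: 0.0
gripper_force: 6.5
```

Call:
play_rows(
  deltas=[
    {"claw": 0, "tx": 0.3, "ty": 0, "tz": 0, "ax": 0, "ay": 0, "az": 0},
    {"claw": 0, "tx": 0.2, "ty": 0, "tz": 0, "ax": 0, "ay": 0, "az": 0},
  ],
)

```text
time: 13.8
tcp_pos: [0.5787, 0.1169, 0.1505]
orientation: [[-0.067, 0.998, 0.002], [0.998, 0.067, -0.004], [-0.004, 0.002, -1.0]]
wrist_force: [1.3, -24.9, 11.0]
width: -0.0003
gripper_force: 13.3
```

That was the home stop. I'll ease off and lift.

Call:
play_rows(
  deltas=[
    {"claw": 0, "tx": -0.3, "ty": 0, "tz": 0, "ax": 0, "ay": 0, "az": 0},
    {"claw": 0, "tx": -0.3, "ty": 0, "tz": 0, "ax": 0, "ay": 0, "az": 0},
    {"claw": 0, "tx": 0, "ty": 0, "tz": -0.5, "ax": 0, "ay": 0, "az": 0},
    {"claw": 0, "tx": 0, "ty": 0, "tz": -1.0, "ax": 0, "ay": 0, "az": 0},
    {"claw": 0, "tx": 0, "ty": 0, "tz": -3.0, "ax": 0, "ay": 0, "az": 0},
    {"claw": 0, "tx": 0, "ty": 0, "tz": -4.0, "ax": 0, "ay": 0, "az": 0},
    {"claw": 0, "tx": 0, "ty": -3.0, "tz": -3.0, "ax": 0, "ay": 0, "az": 0},
    {"claw": 0, "tx": 0, "ty": -4.0, "tz": 0, "ax": 0, "ay": 0, "az": 0},
    {"claw": 0, "tx": 0, "ty": -4.0, "tz": 0, "ax": 0, "ay": 0, "az": 0},
    {"claw": 0, "tx": 0, "ty": -4.0, "tz": 0, "ax": 0, "ay": 0, "az": 0},
    {"claw": 0, "tx": 0, "ty": 0, "tz": 0, "ax": 0, "ay": 0, "az": 0},
  ],
)

```text
time: 14.9
tcp_pos: [0.4247, 0.1019, 0.2655]
orientation: [[-0.069, 0.998, -0.001], [0.998, 0.069, 0.0], [0.0, -0.001, -1.0]]
wrist_force: [1.8, 0.3, -0.1]
width: 0.0003
gripper_force: 0.0
```

```bash
python3 - <<'E'
from h import *
np.set_printoptions(precision=4,suppress=True)
im,D=optics.snapshot("top")
hsv=cv2.cvtColor(im,cv2.COLOR_RGB2HSV)
c=optics.calibration("top");K=np.linalg.inv(np.array(c["intrinsics"]));T=np.linalg.inv(np.array(c["extrinsics"]))
v,u=np.mgrid[:420,:560];R=np.stack([u,v,np.ones_like(u)],-1)@K.T*D[...,None];W=R@T[:3,:3].T+T[:3,3]
def rep(n,m,box,zr):
    M=np.zeros_like(m);M[box[1]:box[3],box[0]:box[2]]=m[box[1]:box[3],box[0]:box[2]]
    P=W[(M>0)&(D>0)];P=P[(P[:,2]>zr[0])&(P[:,2]<zr[1])]
    if not len(P): print(n,"none");return
    x=(P[:,:2]-[.580,.120])@np.array([.068,-.998])
    print(n,len(P),P.mean(0),"clampx",np.percentile(x,[3,97]))
rep("red",cv2.inRange(hsv,(0,150,100),(6,255,255)),(290,205,385,245),(.07,.1))
rep("block",cv2.inRange(hsv,(0,0,50),(179,70,200)),(340,205,375,245),(.055,.068))
save("pics/end.png",im[200:290,250:390],5)
s=arm.sense();print(s["time"],s["wrist_force"])
E
```

```text
red 143 [0.5795 0.1037 0.0836] clampx [0.0012 0.032 ]
block 281 [0.5877 0.0045 0.0602] clampx [0.0921 0.1395]
14.95 [1.5934 0.118  0.0029]
```

View pics/end.png

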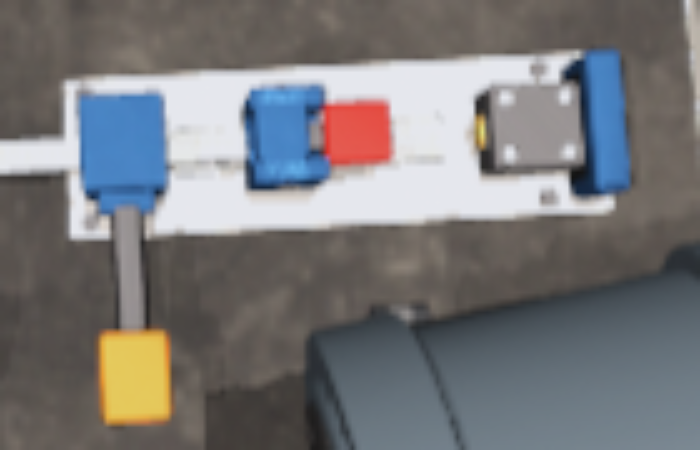

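The jaw is home (red pad at (357,132)), the trigger is up, and the block (530,125) stands by the anvil with its collar flush at (480,132). Handing in.

```bash
python3 -c "
from cell import arm
print(arm.job_done())"
```

```text
the job is handed in; nothing more can be done
None
```

The job is handed in, though no verdict came back: the pin is seated (about 13 N at the trigger pad, then released), the jaw is back at its home stop, and the block is standing by the anvil.

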